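Set the status tags of the soil sample board

TASK

Bring the hinged status tags on the sample board up to date: a tag must show its green face (leaning away from the robot) where the steel ring in the seat in front of it is packed with soil, and its red face where that ring is empty. Push each wrong tag over so that it lies on its other stop, and leave the tags that are already right as they are. The rings must stay standing in their seats and the things around the board stay where they are.

Things in the scene. Friction and masses are not known exactly. Their poses are not given: they have to be found in the camera images.
- board: grey board 200 x 380 mm, lying fixed on the worktop; origin on the worktop under its centre, top 12 mm above. Its x axis points to the far side (away from the robot), its y axis along the row, to the left. Four white stations stand side by side on it, 90 mm apart, in an order that changes; each has a round seat on the near side and a hinged tag on the far side.
- tag_a (a joint): lean of tag A from upright, rad: +1.0 = on its far stop, green face up; -1.13 = on its near stop (towards the robot), red face up. A flap 52 mm wide along the row, 5 mm thick, smooth and slippery, 42 mm from hinge line to free edge. Turns easily (under 1 N); keep wide gripper parts above the edge as it swings up. Let go more than 15 degrees past upright it falls on to that stop by itself.
- tag_a_hinge (a point): middle of hinge line of tag A (along board y), 62 mm above worktop. On a stop the free edge is 35 to 38 mm aside, 23 mm (far stop) or 18 mm (near) higher, open below: a fingertip 10 mm above the hinge line, moved level from outside that edge to 30 mm past the hinge line, turns it over. Posts 31 to 36 mm to each side along the row reach 3 mm higher; wire stops to 20 mm aside, 7 mm higher, 18 mm or more off-centre.
- seat_a (a point): centre of the seat of station A, level with the ring's underside, 18 mm above the worktop and 93 mm nearer (board -x) than its hinge; a grey rim 57 mm wide inside, 5 mm higher, holds one ring
- tag_c (a joint): lean of tag C from upright, rad: +1.0 = on its far stop, green face up; -1.13 = on its near stop (towards the robot), red face up. A flap 52 mm wide along the row, 5 mm thick, smooth and slippery, 42 mm from hinge line to free edge. Turns easily (under 1 N); keep wide gripper parts above the edge as it swings up. Let go more than 15 degrees past upright it falls on to that stop by itself.
- tag_c_hinge (a point): middle of hinge line of tag C (along board y), 62 mm above worktop. On a stop the free edge is 35 to 38 mm aside, 23 mm (far stop) or 18 mm (near) higher, open below: a fingertip 10 mm above the hinge line, moved level from outside that edge to 30 mm past the hinge line, turns it over. Posts 31 to 36 mm to each side along the row reach 3 mm higher; wire stops to 20 mm aside, 7 mm higher, 18 mm or more off-centre.
- seat_c (a point): centre of the seat of station C, level with the ring's underside, 18 mm above the worktop and 93 mm nearer (board -x) than its hinge; a grey rim 57 mm wide inside, 5 mm higher, holds one ring
- tag_b (a joint): lean of tag B from upright, rad: +1.0 = on its far stop, green face up; -1.13 = on its near stop (towards the robot), red face up. A flap 52 mm wide along the row, 5 mm thick, smooth and slippery, 42 mm from hinge line to free edge. Turns easily (under 1 N); keep wide gripper parts above the edge as it swings up. Let go more than 15 degrees past upright it falls on to that stop by itself.
- tag_b_hinge (a point): middle of hinge line of tag B (along board y), 62 mm above worktop. On a stop the free edge is 35 to 38 mm aside, 23 mm (far stop) or 18 mm (near) higher, open below: a fingertip 10 mm above the hinge line, moved level from outside that edge to 30 mm past the hinge line, turns it over. Posts 31 to 36 mm to each side along the row reach 3 mm higher; wire stops to 20 mm aside, 7 mm higher, 18 mm or more off-centre.
- seat_b (a point): centre of the seat of station B, level with the ring's underside, 18 mm above the worktop and 93 mm nearer (board -x) than its hinge; a grey rim 57 mm wide inside, 5 mm higher, holds one ring
- tag_d (a joint): lean of tag D from upright, rad: +1.0 = on its far stop, green face up; -1.13 = on its near stop (towards the robot), red face up. A flap 52 mm wide along the row, 5 mm thick, smooth and slippery, 42 mm from hinge line to free edge. Turns easily (under 1 N); keep wide gripper parts above the edge as it swings up. Let go more than 15 degrees past upright it falls on to that stop by itself.
- tag_d_hinge (a point): middle of hinge line of tag D (along board y), 62 mm above worktop. On a stop the free edge is 35 to 38 mm aside, 23 mm (far stop) or 18 mm (near) higher, open below: a fingertip 10 mm above the hinge line, moved level from outside that edge to 30 mm past the hinge line, turns it over. Posts 31 to 36 mm to each side along the row reach 3 mm higher; wire stops to 20 mm aside, 7 mm higher, 18 mm or more off-centre.
- seat_d (a point): centre of the seat of station D, level with the ring's underside, 18 mm above the worktop and 93 mm nearer (board -x) than its hinge; a grey rim 57 mm wide inside, 5 mm higher, holds one ring
- packed_ring_1_mid (a point): steel ring 49 mm across, 28 mm high, packed full with brown soil (its top is a flat brown disc), loose in one of the seats, top about 46 mm above the worktop; point at its centre, half-way up
- packed_ring_2_mid (a point): steel ring 49 mm across, 28 mm high, packed full with brown soil (its top is a flat brown disc), loose in one of the seats, top about 46 mm above the worktop; point at its centre, half-way up
- empty_ring_1_mid (a point): empty steel ring 51 mm across, 30 mm high, open so that the white seat shows through it, loose in one of the seats, top about 48 mm above the worktop; point at its centre, half-way up
- empty_ring_2_mid (a point): empty steel ring 51 mm across, 30 mm high, open so that the white seat shows through it, loose in one of the seats, top about 48 mm above the worktop; point at its centre, half-way up
- stopwatch: black and yellow stopwatch, 71 x 60 x 18 mm, lying behind the board; origin under its centre
- brass_weight: brass weight 30 mm across, 34 mm high, behind the board; origin under its centre
- tape: roll of black tape 62 mm across, 19 mm high, left of the board; origin under its centre
Things that resemble listed ones, but are neither listed nor needed, are in the scene too. Leave any orange look-alike of the part that bears empty_ring_2_mid alone. What is shaped like the part that bears packed_ring_2_mid but purple is not meant.

How it is judged (in metres and radians):
At the end, for the whole second after the job is handed in: All four tags lie still on a stop (within 0.13 rad): green face up at each ring packed with soil, red face up at each empty ring. The rings stand upright in their seats within 10 mm of where they were, and stopwatch, brass weight and tape within 15 mm of where they were (((horizontal distance between packed_ring_1_mid and seat_a below 0.02 m and value of joint tag_a above 0.87 rad) or (horizontal distance between empty_ring_1_mid and seat_a below 0.02 m and value of joint tag_a below -1 rad)) and velocity of joint tag_a between -0.1 and 0.1 rad/s and ((horizontal distance between packed_ring_1_mid and seat_c below 0.02 m and value of joint tag_c above 0.87 rad) or (horizontal distance between empty_ring_1_mid and seat_c below 0.02 m and value of joint tag_c below -1 rad)) and velocity of joint tag_c between -0.1 and 0.1 rad/s and ((horizontal distance between packed_ring_2_mid and seat_b below 0.02 m and value of joint tag_b above 0.87 rad) or (horizontal distance between empty_ring_2_mid and seat_b below 0.02 m and value of joint tag_b below -1 rad)) and velocity of joint tag_b between -0.1 and 0.1 rad/s and ((horizontal distance between packed_ring_2_mid and seat_d below 0.02 m and value of joint tag_d above 0.87 rad) or (horizontal distance between empty_ring_2_mid and seat_d below 0.02 m and value of joint tag_d below -1 rad)) and velocity of joint tag_d between -0.1 and 0.1 rad/s and angle between each of packed_ring_1_mid, packed_ring_2_mid, empty_ring_1_mid, empty_ring_2_mid's own z axis and vertical below 0.1 rad and distance of each of packed_ring_1_mid, packed_ring_2_mid, empty_ring_1_mid, empty_ring_2_mid from where it was at the start of the episode below 0.01 m and distance of each of stopwatch, brass_weight, tape from where it was at the start of the episode below 0.015 m); the robot touches nothing.
It fails at once if a ring is lifted, pushed out of its seat or tipped (distance of any of packed_ring_1_mid, packed_ring_2_mid, empty_ring_1_mid, empty_ring_2_mid from where it was at the start of the episode above 0.01 m or angle between any of packed_ring_1_mid, packed_ring_2_mid, empty_ring_1_mid, empty_ring_2_mid's own z axis and vertical above 0.2 rad).
It fails at once if a thing beside the board is moved (distance of any of stopwatch, brass_weight, tape from where it was at the start of the episode above 0.015 m).
It fails at once if a tag that was right from the start is turned over ((horizontal distance between empty_ring_1_mid and seat_a below 0.02 m and value of joint tag_a above 0 rad) or (horizontal distance between empty_ring_1_mid and seat_c below 0.02 m and value of joint tag_c above 0 rad) or (horizontal distance between packed_ring_2_mid and seat_b below 0.02 m and value of joint tag_b below 0 rad) or (horizontal distance between packed_ring_2_mid and seat_d below 0.02 m and value of joint tag_d below 0 rad)).
It also fails if it takes over 48 s, if anything falls off the work surface, if the arm or the gripper's body presses on something with over 40 N, if the wrist force passes 120 N, or if a joint passes its speed limit or range.

ROBOT

A 6-joint arm with a two-finger parallel gripper is mounted at the origin on a cart in front of the work surface, level with it; the furniture and walls round the work are solid. World frame = base frame: x ahead of the robot, y to its left, z up, the work surface at z = 0. Lengths are in mm, angles in rad, forces in N, time in s.
With the tool pointing down it reaches from about 400 to 925 mm from the base axis. Payload 12.5 kg.
Tool frame: the origin (TCP) lies at the very end of the fingers, on their centre line; the grasp point (between the pads) lies 19 mm behind it; z points along the fingers, y is the line along which they close (so a half turn about z gives the same grasp; the last joint's range is limited). The gripper opens to 95 mm and grips with 3 to 60 N. Pads are 20 mm wide; open, the fingers measure 119 mm over their backs; the gripper's body (75 mm by 180 mm) begins 59 mm behind the grasp point.
Start: joints at [-1.378, 0.491, 1.559, -0, 1.092, -0.106], TCP at [184.006, -597.318, 214.661] pointing down, gripper open.
Joint ranges: [-3.1, 3.1], [-0.84, 2.19], [0.05, 2.79], [-1.13, 4.28], [0.06, 2.93], [-2.69, 2.69]. Speed limits (rad/s): [2.22, 2.22, 2.79, 3.14, 3.14, 3.14].

INTERFACE

Orientations are given as [roll, pitch, yaw] about the fixed x, y, z axes, in that order (R = Rz(yaw) Ry(pitch) Rx(roll)).
In Python, from cell import state, imaging, env, spot_in, mark_of gives the robot as it stands. The module is installed in compiled form; this text tells all that it offers.
- The arm moves only by the tool step_arm, never from a script. Its argument "increments" is a list of rows, each an object with "slide": the shift along the tool's x, y, z in m, a list of three; "roll": the turn about the tool's z in rad. A call has 1 to 5 rows; each row is the pose to reach, as a shift and turn from the pose commanded when the call began, along the tool's axes at that moment; what a row does not reach only later rows make up. A row lasts 1/8 s, in which the tool goes at most 62.5 mm and 10.7 degrees, less where a joint would pass 70% of its speed; a pose out of reach is approached as far as the arm can. A call with a gripper value outside its range is refused whole. "fingers" is the opening, from 0 (shut) to 1 (fully open), set as the call begins (left out, the last holds). The fingers move at their own pace and stop on an object; the grip force is fixed at half the most. Time passes only in rows, so rows that repeat a pose let the fingers close. It gives the time, the measured TCP pose, the force, the opening and the grip force at its end, in the units of the state.
- state(): the state, without advancing time (a new reading comes with each control period).
- imaging.read_camera(name): name is "scene" or "top" or "wrist"; returns a dict with "color" (420x560x3 uint8, red, green, blue), "z_map" (420x560 float32, mm along the optical axis (not along the pixel's ray), 0 where there is no reading), "intrinsics" (3x3 intrinsics, pixels), "distortion" ([k1, k2, p1, p2, k3] as OpenCV has them; the pictures are not rectified), "camera_from_world" (4x4, takes a point from world to camera coordinates). Camera axes: x right, y up, looking along -z (the intrinsics and any distortion apply to the point x, -y, -z); pixel columns grow to the right and rows downward; lengths in mm; the calibration is good to about 2 mm. A picture is of the moment at which its call begins.
- env.job_done(): hands the job in; it is judged then, once.
Trained networks look in the newest picture that a camera, given by its name, has taken for a name from the list of things; names that differ only in an ending like _2 or _b are one class to them, and where a whole thing is asked for, a point or a joint stands for the part that bears it (a point fixed in the world has none). Each returns a list of dicts, best first, with "confidence" (0 to 1); they miss things now and then, are a little off and sometimes report something else, mostly with a low value. They report only what shows in the picture. A call takes as long as a camera call. They do not tell look-alikes from the thing itself.
- spot_in(camera, target): "bbox" ([left, top, right, bottom] in pixels, round what is visible of it).
- mark_of(camera, target): "uv" ([column, row] in pixels: a listed point, or the origin of a listed thing).
The state is a dict: "t": time; "joints": joint angles; "qvel": joint speeds; "tau": joint torques, N m; "eef_pos": TCP position; "tcp_rot": TCP orientation; "ft_force": force on the tool from outside, world axes, zero at the start; "moment": the same for the moment, N m; "opening": opening from 0.0 (shut) to 1.0 (fully open); "grip_force": force on a finger pad.
Only numpy, scipy, OpenCV 4.12 (cv2) and the standard library are available. Lean on these libraries where they do the work, as an engineer would, in place of code of your own. Each camera call takes 0.05 s, during which the arm holds its last target. There are 200 camera calls.

## Working session

There is one attempt and no reset: what is moved stays moved. The work goes in short steps, Python scripts to look and compute and a tool call to move; the robot and the scene stay as the last step left them, time stands still between calls to the robot, and variables do not carry over. Pictures are saved under pics/ and viewed, at most 10 in all, crops included, and the job is handed in when it is done.

Besides the shell and the picture viewer there is one more tool, called after "Request:" by a JSON object that holds its "op" and its "data", one argument or row to a line. step_arm: Moves the arm, as the interface text tells. Its arguments: {"type":"object","properties":{"increments":{"type":"array"},"fingers":{"type":"number"}},"required":["increments"]}

```bash
mkdir -p pics; cat > h.py <<'E'
import numpy as np, cv2
from cell import state, imaging, env, spot_in, mark_of
def ray(c,uv):
    K=np.array(c["intrinsics"],float);d=np.array(c["distortion"],float)
    n=cv2.undistortPoints(np.array([[uv]],float),K,d)[0,0]
    T=np.linalg.inv(np.array(c["camera_from_world"],float))
    return T[:3,3],T[:3,:3]@np.array([n[0],-n[1],-1.])
def at_z(c,uv,z):
    o,d=ray(c,uv);return o+d*(z-o[2])/d[2]
def at_depth(c,uv):
    o,d=ray(c,uv);u,v=int(round(uv[0])),int(round(uv[1]));return o+d*float(c["z_map"][v,u])
def proj(c,P):
    P=np.atleast_2d(P).astype(float);T=np.array(c["camera_from_world"],float);q=P@T[:3,:3].T+T[:3,3]
    q=q*[1,-1,-1]
    return cv2.projectPoints(q,np.zeros(3),np.zeros(3),np.array(c["intrinsics"],float),np.array(c["distortion"],float))[0][:,0]
E
python3 - <<'E'
from h import *
np.set_printoptions(precision=1,suppress=True)
s=state();print(s["t"],s["eef_pos"],s["tcp_rot"])
for n in ["scene","top"]:
    c=imaging.read_camera(n);cv2.imwrite(f"pics/{n}0.png",c["color"][:,:,::-1]);print(n,np.linalg.inv(c["camera_from_world"])[:3,3])
    for t,z in [("tag_a_hinge",62),("seat_a",18),("packed_ring_1_mid",32),("empty_ring_1_mid",33),("board",0),("stopwatch",0),("brass_weight",0),("tape",0)]:
        for r in mark_of(n,t)[:6]: print(t,round(r["confidence"],2),np.array(r["uv"]),at_z(c,r["uv"],z)[:2])
E
```

```text
0.0 [ 184.  -597.   214.1] [-3.1 -0.   0.3]
scene [ 33.6 525.6 843.4]
tag_a_hinge 0.96 [289.9 220.8] [517.5  90.2]
tag_a_hinge 0.29 [295.9 166.3] [644.  -45.2]
seat_a 0.82 [316.3 254.7] [428.6  88.7]
seat_a 0.78 [344.2 237.8] [419.2   5.3]
seat_a 0.76 [368.8 216.6] [423.7 -88.1]
seat_a 0.29 [193.1 344.1] [436.  424.7]
seat_a 0.24 [317.5 250.9] [434.5  79.1]
packed_ring_1_mid 0.95 [316.6 253.2] [424.4  92.7]
empty_ring_1_mid 0.7 [285.  273.7] [430.9 182.9]
board 0.79 [315.5 231.3] [488.8  31.5]
stopwatch 0.75 [325.1 146.3] [ 697.8 -212.3]
brass_weight 0.7 [294.2 165.8] [697.1 -88.4]
tape 0.94 [191.8 344.6] [445.6 425.2]
top [  79.2  171.  1366.1]
tag_a_hinge 0.59 [287.6 225.1] [523.3  85.7]
seat_a 0.75 [260.3 264.5] [433.1 179. ]
seat_a 0.71 [354.8 256.6] [412.9 -92.6]
seat_a 0.62 [324.8 261.2] [413.4  -4.6]
seat_a 0.58 [291.9 262.5] [424.7  89. ]
seat_a 0.52 [258.2 260.6] [445.4 183.3]
packed_ring_1_mid 0.83 [292.6 260.7] [426.  87.]
packed_ring_1_mid 0.51 [320.5 257.7] [422.    7.3]
empty_ring_1_mid 0.56 [259.  260.9] [440.1 181.1]
empty_ring_1_mid 0.17 [322.  255.4] [427.7   2. ]
board 0.74 [303.5 240.8] [488.8  43.4]
stopwatch 0.66 [370.8 160.6] [ 714.6 -211.7]
stopwatch 0.27 [258.9 229.4] [544.6 167.9]
brass_weight 0.55 [331.8 173.8] [688.7 -81. ]
tape 0.49 [176.9 278.5] [433.7 423.6]
tape 0.22 [354.8 257.8] [413.8 -95.3]
```

```bash
python3 - <<'E'
import cv2
a=cv2.imread("pics/scene0.png")[110:380,150:430];b=cv2.imread("pics/top0.png")[130:310,160:400]
cv2.imwrite("pics/sc.png",cv2.resize(a,None,fx=2.2,fy=2.2,interpolation=cv2.INTER_CUBIC))
cv2.imwrite("pics/tc.png",cv2.resize(b,None,fx=3.3,fy=3.3,interpolation=cv2.INTER_CUBIC))
E
```

```text
(no output)
```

View pics/sc.png

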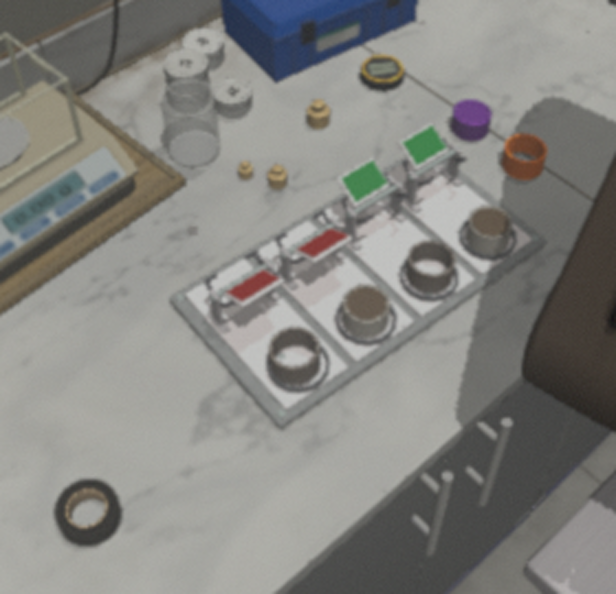

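View pics/tc.png

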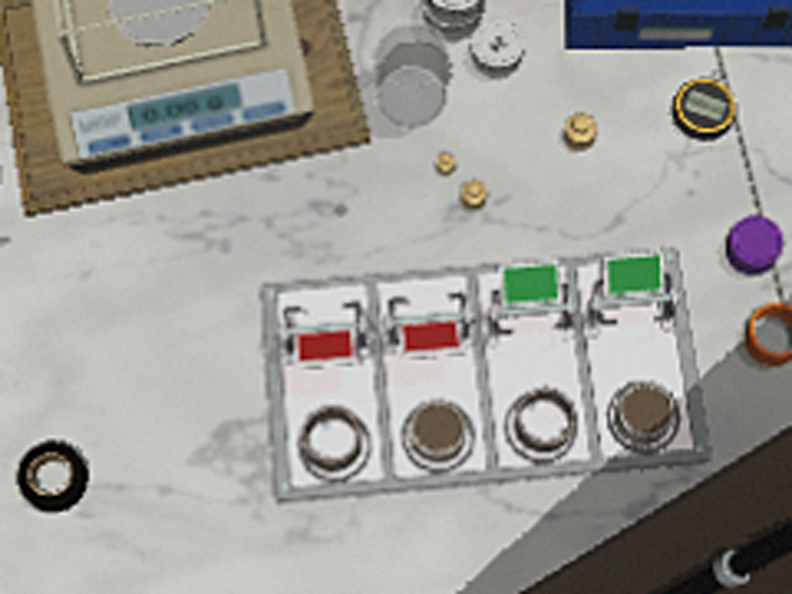

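The scene crop shows four stations, left to right, with rings at about (294,358) empty, (366,310) packed, (430,268) empty and (489,231) packed. Their tags are red, red, green, green. So station 2 (red at a packed ring) and station 3 (green at an empty ring) are wrong.

The top crop agrees: red patches at (325,345) and (430,335), green at (530,284) and (635,273). The look-alikes are the orange ring at (524,155) and the purple disc at (470,120) in the scene crop. Both are off the board and will be left alone.

Next I'll fit the board pose.

```bash
python3 - <<'E'
from h import *
from scipy.optimize import least_squares
np.set_printoptions(precision=1,suppress=True)
H=[];
obs=[] # (local x, local y, world xy)
for n in ["scene","top"]:
    c=imaging.read_camera(n);im=c["color"].astype(int);hsv=cv2.cvtColor(c["color"],cv2.COLOR_RGB2HSV)
    for col,m in [("red",(im[...,0]-np.maximum(im[...,1],im[...,2])>60)&(im[...,1]<70)),("green",(im[...,1]-np.maximum(im[...,0],im[...,2])>40))]:
        k,l,st,ce=cv2.connectedComponentsWithStats(m.astype(np.uint8))
        for i in range(1,k):
            if st[i,4]<25: continue
            z=73 if col=="red" else 75
            p=at_z(c,ce[i],z)
            if not(450<p[0]<600 and -150<p[1]<230): continue
            vs,us=np.where(l==i);D=np.array([at_depth(c,(u,v)) for u,v in zip(us,vs) if c["z_map"][v,u]>0])
            print(n,col,st[i],p,"depth",np.median(D,0) if len(D) else None)
            obs.append((-19 if col=="red" else 18,p[:2]))
    for t,z,lx in [("tag_a_hinge",62,0),("seat_a",18,-93),("packed_ring_1_mid",32,-93),("empty_ring_1_mid",33,-93)]:
        for r in mark_of(n,t):
            p=at_z(c,r["uv"],z)[:2]
            if r["confidence"]>.5 and p[1]<230: obs.append((lx,p))
def f(q):
    R=np.array([[np.cos(q[2]),-np.sin(q[2])],[np.sin(q[2]),np.cos(q[2])]]);o=[]
    for lx,p in obs:
        w=(p-q[:2])@R; o+=[w[0]-lx, min((w[1]-s for s in(135,45,-45,-135)),key=abs)]
    return np.array(o)
r=least_squares(f,[518,43,.1],loss="soft_l1",f_scale=4);print(r.x)
for o,e in zip(obs,f(r.x).reshape(-1,2)):print(o[0],o[1],e)
q=r.x;s=state();print(s["eef_pos"],s["tcp_rot"],s["t"])
for y in(135,45,-45,-135):print(y,q[0]-np.sin(q[2])*y,q[1]+np.cos(q[2])*y)
E
```

```text
scene red [288 215  18  11  79] [503.5  83.4  73. ] depth [502.2  84.7  74.5]
scene red [256 234  19  11  87] [509.1 173.5  73. ] depth [508.  173.8  74.4]
scene green [334 168  18  16 153] [530.4 -99.3  75. ] depth [528.5 -96.8  78.2]
scene green [307 184  18  17 168] [536.3  -9.2  75. ] depth [534.3  -6.8  77.9]
top red [282 228  17   8 110] [499.8  82.8  73. ] depth [498.9  82.7  73.9]
top red [251 231  15   8 108] [505.4 172.7  73. ] depth [505.  173.1  74.4]
top green [344 207  17  12 158] [ 526.7 -100.    75. ] depth [525.7 -99.   78.3]
top green [313 210  16  12 163] [532.4 -10.   75. ] depth [531.4  -9.7  77.9]
[517.6  36.5  -0.1]
-19 [503.5  83.4] [1.7 0.8]
-19 [509.1 173.5] [1.  1.1]
18 [530.4 -99.3] [4.2 0.4]
18 [536.3  -9.2] [3.9 0.7]
0 [520.4  93.4] [-1.1 12. ]
-93 [428.1  85.6] [ 0.4 -2.2]
-93 [414.8   6.6] [-7.5  8.1]
-93 [430.6  84.5] [ 2.9 -3.1]
-93 [437.7 177. ] [ 3.5 -0.3]
-93 [425.6  91.5] [-2.5  3.5]
-93 [430.9 175.8] [-3.2 -2. ]
-19 [499.8  82.8] [-2.  0.]
-19 [505.4 172.7] [-2.6  0.1]
18 [ 526.7 -100. ] [ 0.6 -0.5]
18 [532.4 -10. ] [ 0.  -0.4]
0 [521.4  83.1] [0.6 1.8]
-93 [439.9 176.6] [ 5.8 -0.6]
-93 [407.7 -91.2] [-7.7  0. ]
-93 [411.8  -1.7] [-9.8 -0.5]
-93 [424.5  87.9] [-3.4 -0.2]
-93 [428.7  85.7] [ 1.  -2.1]
-93 [ 694.2 -199.1] [285.5 -87.7]
[ 184.  -597.3  214.7] [3.1 0.  0.3] 1.4
135 526.9415689699633 171.17171826916803
45 520.6934095422233 81.38886632200864
-45 514.4452501144832 -8.393985625150748
-135 508.1970906867432 -98.17683757231015
```

```bash
python3 - <<'E'
from h import *
s=state();y=s["tcp_rot"][2];print(s["tcp_rot"],s["eef_pos"],s["opening"])
d=np.array([577,-12])-np.array(s["eef_pos"])[:2]
print("slide xy",d@[np.cos(y),np.sin(y)],d@[np.sin(y),-np.cos(y)],"roll",y+0.065)
E
```

```text
[3.14150626e+00 1.90826618e-05 2.98792513e-01] [ 184.00139392 -597.31412234  214.66532415] 1.0016073643680703
slide xy 547.8827029579325 -443.69479374077713 roll 0.36379251333691937
```

Request:
{"op": "step_arm", "data": {
  "increments": [
    {"slide":[0.047,-0.038,0],"roll":0.073},
    {"slide":[0.094,-0.076,0],"roll":0.146},
    {"slide":[0.141,-0.114,0],"roll":0.219},
    {"slide":[0.188,-0.152,0],"roll":0.292},
    {"slide":[0.235,-0.19,0],"roll":0.364}
  ],
  "fingers": 0
}}

```text
t: 2.02
eef_pos: [353.5, -345.0, 214.8]
tcp_rot: [3.141, -0.0, -0.068]
ft_force: [0.4, -0.1, 0.8]
opening: 0.529
grip_force: 0.0
```

Request:
{"op": "step_arm", "data": {
  "increments": [
    {"slide":[0.029,-0.05,0],"roll":0},
    {"slide":[0.058,-0.1,0],"roll":0},
    {"slide":[0.087,-0.15,0],"roll":0},
    {"slide":[0.116,-0.2,0],"roll":0},
    {"slide":[0.145,-0.25,0],"roll":0}
  ]
}}

```text
t: 2.65
eef_pos: [514.6, -104.8, 214.9]
tcp_rot: [3.141, -0.001, -0.065]
ft_force: [0.7, -0.7, 0.4]
opening: 0.025
grip_force: 0.0
```

Request:
{"op": "step_arm", "data": {
  "increments": [
    {"slide":[0.028,-0.05,0],"roll":0},
    {"slide":[0.055,-0.097,0],"roll":0},
    {"slide":[0.055,-0.097,0.03],"roll":0},
    {"slide":[0.055,-0.097,0.06],"roll":0},
    {"slide":[0.055,-0.097,0.06],"roll":0}
  ]
}}

```text
t: 3.28
eef_pos: [574.0, -13.1, 153.1]
tcp_rot: [-3.141, 0.004, -0.065]
ft_force: [-0.0, -0.5, -0.1]
opening: 0.003
grip_force: 0.0
```

Request:
{"op": "step_arm", "data": {
  "increments": [
    {"slide":[0.003,0,0.03],"roll":0},
    {"slide":[0.003,0,0.06],"roll":0},
    {"slide":[0.003,0,0.081],"roll":0},
    {"slide":[0.003,0,0.081],"roll":0}
  ]
}}

```text
t: 3.78
eef_pos: [577.9, -13.8, 73.7]
tcp_rot: [3.142, 0.001, -0.066]
ft_force: [0.5, -0.2, 0.5]
opening: 0.004
grip_force: 0.0
```

```bash
python3 - <<'E'
from h import *
s=state();print(s["eef_pos"],s["ft_force"],s["tcp_rot"])
im=[cv2.resize(imaging.read_camera(n)["color"][a:a+150,b:b+200,::-1],None,fx=2.6*1.5,fy=2.6*1.5,interpolation=cv2.INTER_CUBIC) for n,a,b in [("scene",140,230)]]
cv2.imwrite("pics/p1.png",im[0])
E
```

```text
[577.85935505 -13.75379922  73.71653799] [ 0.53893478 -0.21916842  0.53837748] [ 3.14155585e+00  9.34044963e-04 -6.55489504e-02]
```

View pics/p1.png

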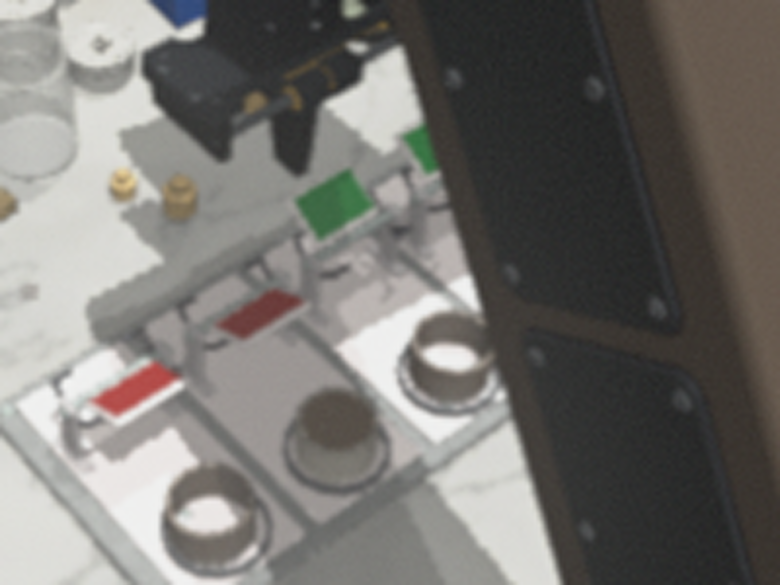

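The picture shows the closed fingertip at about (300,165), just behind station 3's green tag at (335,205). Pushing now.

Request:
{"op": "step_arm", "data": {
  "increments": [
    {"slide":[-0.015,0,0.001],"roll":0},
    {"slide":[-0.03,0,0.001],"roll":0},
    {"slide":[-0.045,0,0.001],"roll":0},
    {"slide":[-0.058,0,0.001],"roll":0},
    {"slide":[-0.069,0,0.001],"roll":0}
  ]
}}

```text
t: 4.45
eef_pos: [508.3, -9.0, 72.9]
tcp_rot: [3.141, -0.001, -0.065]
ft_force: [8.2, -0.2, 8.0]
opening: 0.005
grip_force: 5.3
```

Request:
{"op": "step_arm", "data": {
  "increments": [
    {"slide":[0,0,0],"roll":0},
    {"slide":[0,0,-0.03],"roll":0},
    {"slide":[0,0,-0.065],"roll":0},
    {"slide":[0,0,-0.065],"roll":0}
  ]
}}

```text
t: 4.95
eef_pos: [509.5, -9.1, 139.4]
tcp_rot: [3.141, -0.003, -0.065]
ft_force: [0.2, -0.1, -0.6]
opening: 0.004
grip_force: 0.0
```

```bash
python3 - <<'E'
from h import *
s=state();print(s["eef_pos"],s["ft_force"],s["tcp_rot"])
cv2.imwrite("pics/p2.png",cv2.resize(imaging.read_camera("scene")["color"][140:290,230:430,::-1],None,fx=3.9,fy=3.9))
E
```

```text
[509.53265875  -9.10379181 139.43030616] [ 0.20944291 -0.12739519 -0.60756354] [ 3.14125371 -0.00335917 -0.0651704 ]
```

View pics/p2.png

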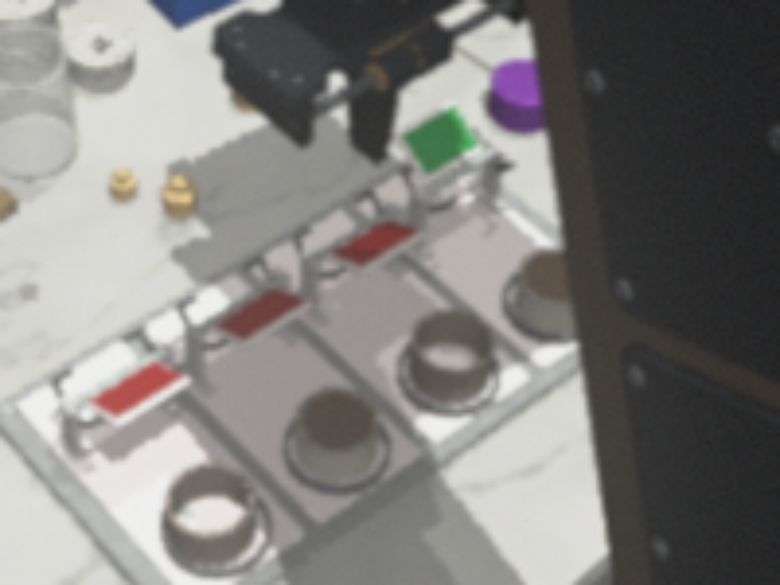

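Tag 3 at (375,243) now shows red and the other tags are unchanged. Next is station 2, from the near side.

Request:
{"op": "step_arm", "data": {
  "increments": [
    {"slide":[-0.03,-0.045,0],"roll":0},
    {"slide":[-0.06,-0.091,0],"roll":0},
    {"slide":[-0.06,-0.091,0],"roll":0}
  ]
}}

```text
t: 5.38
eef_pos: [452.6, 87.8, 136.6]
tcp_rot: [3.141, 0.003, -0.062]
ft_force: [-0.0, -1.0, 0.5]
opening: 0.006
grip_force: 0.0
```

Request:
{"op": "step_arm", "data": {
  "increments": [
    {"slide":[0,0,0.03],"roll":0},
    {"slide":[0,0,0.055],"roll":0},
    {"slide":[0,0,0.067],"roll":0},
    {"slide":[0,0,0.067],"roll":0}
  ]
}}

```text
t: 5.88
eef_pos: [454.8, 85.3, 69.8]
tcp_rot: [3.141, 0.002, -0.066]
ft_force: [-0.5, -0.4, 0.3]
opening: 0.009
grip_force: 0.0
```

```bash
python3 - <<'E'
from h import *
s=state();print(s["eef_pos"],s["ft_force"],s["tcp_rot"])
cv2.imwrite("pics/p3.png",cv2.resize(imaging.read_camera("scene")["color"][140:290,230:430,::-1],None,fx=3.9,fy=3.9))
E
```

```text
[454.81168745  85.31371213  69.79810613] [-0.52780126 -0.36307893  0.26124371] [ 3.14126674e+00  2.00504076e-03 -6.56610042e-02]
```

View pics/p3.png

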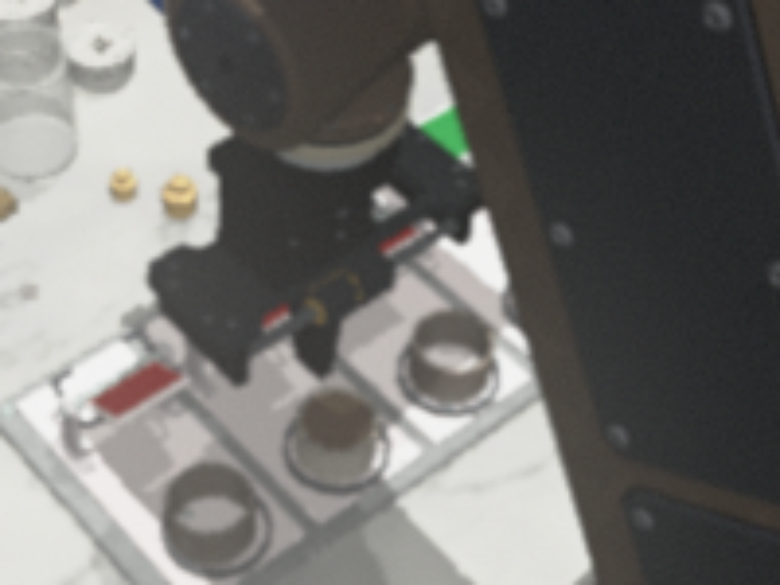

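The fingertip at (318,370) is in front of station 2's red tag, clear above the ring at (335,410). Pushing away from the robot.

Request:
{"op": "step_arm", "data": {
  "increments": [
    {"slide":[0.015,0,-0.002],"roll":0},
    {"slide":[0.03,0,-0.003],"roll":0},
    {"slide":[0.045,0,-0.003],"roll":0},
    {"slide":[0.057,0,-0.003],"roll":0},
    {"slide":[0.067,0,-0.003],"roll":0}
  ]
}}

```text
t: 6.55
eef_pos: [522.9, 81.2, 73.6]
tcp_rot: [3.142, -0.0, -0.065]
ft_force: [-0.4, 0.1, 0.8]
opening: 0.005
grip_force: 0.1
```

Request:
{"op": "step_arm", "data": {
  "increments": [
    {"slide":[0,0,0],"roll":0},
    {"slide":[0,0,-0.04],"roll":0},
    {"slide":[0,0,-0.09],"roll":0},
    {"slide":[0,0,-0.14],"roll":0},
    {"slide":[0,0,-0.14],"roll":0}
  ]
}}

```text
t: 7.18
eef_pos: [523.0, 81.5, 216.9]
tcp_rot: [-3.141, -0.007, -0.065]
ft_force: [-0.1, -0.2, 0.0]
opening: 0.005
grip_force: 0.0
```

Request:
{"op": "step_arm", "data": {
  "increments": [
    {"slide":[0.02,0.05,0],"roll":0},
    {"slide":[0.04,0.1,0],"roll":0},
    {"slide":[0.06,0.15,0],"roll":0},
    {"slide":[0.08,0.2,0],"roll":0},
    {"slide":[0.1,0.25,0],"roll":0}
  ]
}}

```text
t: 7.8
eef_pos: [605.3, -176.3, 212.2]
tcp_rot: [-3.141, 0.001, -0.065]
ft_force: [0.5, 0.8, -0.2]
opening: 0.007
grip_force: 0.0
```

```bash
python3 - <<'E'
from h import *
s=state();print(s["eef_pos"],s["ft_force"],s["t"])
a=cv2.resize(imaging.read_camera("scene")["color"][100:380,150:430,::-1],(400,400),interpolation=2)
b=cv2.resize(imaging.read_camera("top")["color"][130:310,165:400,::-1],(400,306),interpolation=2)
o=np.zeros((400,800,3),np.uint8);o[:,:400]=a;o[:306,400:]=b
cv2.imwrite("pics/p4.png",o)
E
```

```text
[ 605.31192242 -176.25401216  212.18836608] [ 0.5498447   0.80831883 -0.24859581] 7.8
```

View pics/p4.png

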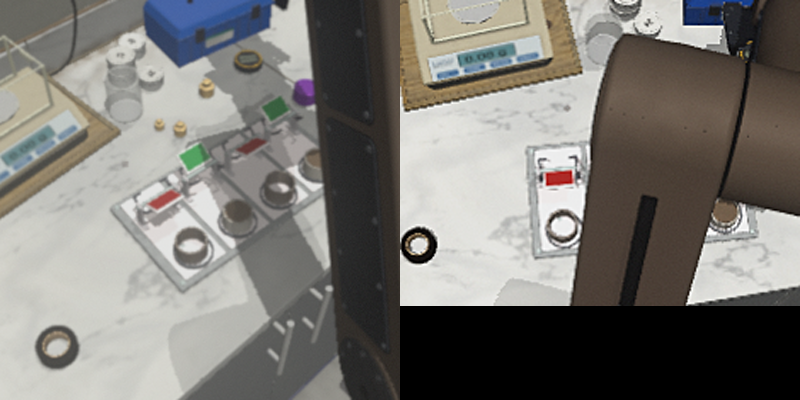

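The scene half shows, left to right, red (165,200), green (195,157), red (252,147) and green (275,107), with the rings in place. I'll settle the arm, then check numerically that the turned tags lie on their stops before handing in.

Request:
{"op": "step_arm", "data": {
  "increments": [
    {"slide":[0,0,-0.01],"roll":0},
    {"slide":[0,0,-0.01],"roll":0},
    {"slide":[0,0,-0.01],"roll":0}
  ]
}}

```text
t: 8.28
eef_pos: [605.3, -173.6, 223.9]
tcp_rot: [3.141, -0.0, -0.064]
ft_force: [0.6, 0.8, -0.3]
opening: 0.007
grip_force: 0.0
```

```bash
python3 - <<'E'
from h import *
np.set_printoptions(precision=1,suppress=True)
c=imaging.read_camera("scene");im=c["color"].astype(int)
ok=[]
for col,m in [("red",(im[...,0]-np.maximum(im[...,1],im[...,2])>40)&(im[...,1]<70)),("green",(im[...,1]-np.maximum(im[...,0],im[...,2])>35))]:
    k,l,st,ce=cv2.connectedComponentsWithStats(m.astype(np.uint8))
    for i in range(1,k):
        p=at_z(c,ce[i],73 if col=="red" else 75)
        if st[i,4]<25 or not(450<p[0]<600 and -150<p[1]<230): continue
        vs,us=np.where(l==i);D=np.array([at_depth(c,(u,v)) for u,v in zip(us,vs)])
        w,V=np.linalg.eigh(np.cov(D.T));n=V[:,0]*np.sign(V[2,0]);print(col,p,np.median(D,0),"normal",n*10,"tilt",np.arccos(n[2]))
        ok.append(col)
if sorted(ok)==["green","green","red","red"]: print(env.job_done())
E
```

```text
red [495.9 -14.1  73. ] [494.2 -13.1  75.6] normal [ 4.3 -0.9  9. ] tilt 0.45122430204982017
green [542.2  83.4  75. ] [540.8  85.5  77.7] normal [-5.5  0.3  8.3] tilt 0.5856437328944492
```

```bash
python3 - <<'E'
from h import *
np.set_printoptions(precision=1,suppress=True)
c=imaging.read_camera("scene");im=c["color"]
for P in ([508,173,74],[528,-98,77]):
    u,v=proj(c,P)[0].round().astype(int);print(u,v,im[v-1:v+2,u-1:u+2].reshape(-1,3).mean(0),at_depth(c,(u,v)))
E
```

```text
265 239 [162.7  75.6  72.3] [507.  173.6  75.8]
343 176 [56.6 95.1 63.1] [526.3 -96.3  78.3]
```

Both untouched tags are still in their original places and colours. My colour threshold was just too strict for the changed lighting, so I'm handing in.

```bash
python3 -c "
from h import *
print(env.job_done())"
```

```text
the job is handed in; nothing more can be done
None
```

The job is handed in, with no verdict returned: I turned the two wrong tags (second from left to green, third to red), both measured as lying on their stops, and left the two right ones alone; the rings looked unmoved in the last picture, but I did not re-measure the stopwatch, weight or tape.

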